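# Reset the stop collar of a shoe stretcher

## Robot

A 6-joint arm with a two-finger parallel gripper is mounted at the origin on the work surface. World frame = base frame: x ahead of the robot, y to its left, z up, the work surface at z = 0. Lengths are in m, angles in rad, forces in N, time in s.
With the tool pointing down it reaches from about 0.325 to 0.9 m from the base axis. Payload 6.1 kg.
Tool frame: the origin (TCP) lies at the very end of the fingers, on their centre line; the grasp point (between the pads) lies 19 mm behind it; z points along the fingers, y is the line along which they close (so a half turn about z gives the same grasp; the last joint's range is limited). The gripper opens to 85 mm and grips with 20 to 120 N. Pads are 22 mm wide; open, the fingers measure 114 mm over their backs; the gripper's body (76 mm by 85 mm) begins 54 mm behind the grasp point. The pads swing forward as they close: fully open they stand 13 mm farther back than shut.
Start: joints at [-1.412, 0.22, 1.526, -0, 1.395, -0.126], TCP at [0.176, -0.6, 0.231] pointing down, gripper open.
Joint ranges: [-2.98, 2.98], [-0.91, 2.08], [0.09, 2.57], [-1.24, 4.39], [0.2, 2.65], [-2.68, 2.68]. Speed limits (rad/s): [2.57, 2.57, 3.01, 3.14, 3.14, 3.14].

## Interface

Orientations are given as a unit quaternion [w, x, y, z].
In Python, from cell import sensors, get_image, get_calibration, arm gives the robot as it stands. The module is installed in compiled form; this text tells all that it offers.
- The arm moves only by the tool arm_command, never from a script. Its argument "commands" is a list of rows, each a list of 7 numbers: the shift along the tool's x, y, z in m, then the turn, a rotation vector about the tool's x, y, z in degrees, then the opening, from -1 (shut) to 1 (fully open), so that 0 is half open. A call has 1 to 10 rows; each row is the pose to reach, as a shift and turn from the pose commanded when the call began, along the tool's axes at that moment; what a row does not reach only later rows make up. A row lasts 1/12 s, in which the tool goes at most 41.7 mm and 7.16 degrees, less where a joint would pass 70% of its speed; a pose out of reach is approached as far as the arm can. A call with a gripper value outside its range is refused whole. The fingers move at their own pace and stop on an object; "newtons" is the grip in N (left out, the last holds). Time passes only in rows, so rows that repeat a pose let the fingers close. It gives the time, the measured TCP pose, the force, the opening and the grip force at its end, in the units of the state.
- sensors.sense(): the state, without advancing time (a new reading comes with each control period).
- get_image(name): name is "scene" or "top" or "wrist"; returns (picture, depth): 420x560x3 uint8, red, green, blue; 420x560 float32, m along the optical axis (not along the pixel's ray), 0 where there is no reading.
- get_calibration(name): a dict with "vfov" (degrees; the focal length in pixels is half the picture's height over the tangent of half this angle, whatever the lens; pixels are square), "cx", "cy" (the principal point, pixels), "position" and "orientation" of the camera in the world; the wrist camera has in their place "hand_eye" (4x4, takes a point from camera to tool coordinates, whose origin is the TCP and whose axes are the flange's). Camera axes: x right, y down, z forward; pixel columns grow to the right and rows downward; lengths in m; the calibration is good to about 2 mm. A picture is of the moment at which its call begins: read the wrist's pose just before it. get_calibration takes no time and is no camera call.
- arm.sign_off(): hands the job in; it is judged then, once.
The state is a dict: "t": time; "qpos": joint angles; "dq": joint speeds; "tau": joint torques, N m; "eef_pos": TCP position; "tool_rot": TCP orientation; "contact_force": force on the tool from outside, world axes, zero at the start; "moment": the same for the moment, N m; "gripper_width": finger opening in m; "grip_force": force on a finger pad.
Only numpy, scipy, OpenCV 4.12 (cv2) and the standard library are available. Lean on these libraries where they do the work, as an engineer would, in place of code of your own. Each camera call takes 0.05 s, during which the arm holds its last target. There are 200 camera calls.

## Task

The stop collar on the shoe stretcher's chrome rod has to back up the heel form again: turn its black wing screw anticlockwise until it is well loose, slide the collar along the rod until it presses the heel form's red buffer with about 6 N (never 14 N or more), and turn the wing screw fully tight again, leaving the collar pressed there. Never drag the collar while its screw is tight, and leave the tins, brush, dauber and shoehorn where they are.

Things in the scene. Friction and masses are not known exactly. Their poses are not given: they have to be found in the camera images.
- rod_axis (a point): Middle of the shoe stretcher's level chrome rod (20 mm thick), 75 mm above the table; y along the rod towards the heel form, z up. The stretcher is fixed on the table: dark board 100 x 400 x 18 mm, long side along the rod. The round chrome knob (42 mm) on the rod's -y end is not used.
- collar: Chrome ring on the rod, 40 mm across, 24 mm long, boss on top for its screw. Origin: its centre, on the rod's axis; y along the rod to the heel form; pressing face 12 mm ahead (+y). Slides along the rod only, cannot rotate. At first its tight screw is caught in the rod: towards the heel it moves 2 mm at most. Screw above 1.0 rad: it slides, with a steady 8 N drag, and stays where left.
- screw (a joint): Wing screw's angle in rad about the vertical: 0 to 0.1 is fully tight (it can be forced to -0.15); it grows anticlockwise seen from above as it loosens, frees the collar above 1.0 and stops at 1.45. Turning it takes 0.15 N m. It stays at any angle and does not rise.
- wing (a point): Centre of the screw's black wing, a bar 40 mm long (its y axis), 11 mm thick (its x axis: pinch here) and 30 mm high, on the screw's vertical axis, 123.5 mm above the table (spans 108.5 to 138.5 mm). It is above the collar's centre, moves with it and turns with the screw; at screw 0 it lies along the rod. The rest of the stretcher is below 102 mm.
- heel: Light wooden heel form, 60 wide, 75 long, 92 mm high, fixed on board and rod; origin on the table under it, y as the rod's. A red rubber buffer (34 x 34 x 10 mm, a spring of 6 N per mm, yields 6 mm) on a chrome stem faces the collar: its free face is 38 to 62 mm before the origin (-y), different each time and not measured: find it by touch.
- tin_brown: Bystander: brown polish tin, 74 mm across, 25 mm high; origin under its centre.
- tin_black: Bystander: black polish tin, 74 mm across, 25 mm high.
- tin_tan: Bystander: tan polish tin, 74 mm across, 25 mm high.
- tin_black_small: Bystander: small black polish tin, 58 mm across, 25 mm high.
- brush: Bystander: wooden brush, 160 x 48 x 40 mm.
- dauber: Bystander: red silicone dauber, 143 mm long, 24 mm high, lying down.
- horn: Bystander: steel shoehorn, 180 mm long, 6 mm high, lying flat.

How it is judged:
By the outcome, as a careful person would: the job done as asked, in the order asked, and still so for the second after the job is handed in, with the robot touching nothing.
It also fails if it takes over 54 s, if anything falls off the work surface, if the arm or the gripper's body presses on something with over 40 N, if the wrist force passes 120 N, or if a joint passes its speed limit or range.

## Working session

There is one attempt and no reset: what is moved stays moved. The work goes in short steps, Python scripts to look and compute and a tool call to move; the robot and the scene stay as the last step left them, time stands still between calls to the robot, and variables do not carry over. Pictures are saved under pics/ and viewed, at most 10 in all, crops included, and the job is handed in when it is done.

Besides the shell and the picture viewer there is one more tool, called after "Emit:" as name(argument=value, ...) on one line, values as JSON. arm_command: Moves the arm, as the interface text tells. Its arguments: {"type":"object","properties":{"commands":{"type":"array","items":{"type":"array","items":{"type":"number"}}},"newtons":{"type":"number"}},"required":["commands"]}

```bash
mkdir -p pics; cat > h.py <<'E'
import numpy as np, cv2
from scipy.spatial.transform import Rotation as R
from cell import sensors, get_image, get_calibration, arm
def q2R(q): return R.from_quat([q[1],q[2],q[3],q[0]]).as_matrix()
def shot(name,fn):
    s=sensors.sense(); im,d=get_image(name); cv2.imwrite('pics/%s.png'%fn,im[:,:,::-1]); np.savez('pics/%s.npz'%fn,im=im,d=d,p=s['eef_pos'],q=s['tool_rot']); return s,im,d
def cam(name,fn=None):
    c=get_calibration(name); f=210/np.tan(np.radians(c['vfov'])/2)
    if name=='wrist':
        z=np.load('pics/%s.npz'%fn); H=np.array(c['hand_eye']); Rt=q2R(z['q']); return f,c['cx'],c['cy'],Rt@H[:3,:3],Rt@H[:3,3]+z['p']
    return f,c['cx'],c['cy'],q2R(c['orientation']),np.array(c['position'])
def pt(name,fn,u,v,z=None):
    f,cx,cy,Rm,t=cam(name,fn); r=Rm@np.array([(u-cx)/f,(v-cy)/f,1])
    d=np.load('pics/%s.npz'%fn)['d'][int(round(v)),int(round(u))] if z is None else (z-t[2])/r[2]
    return t+r*d
E
python3 - <<'E'
from h import *
s,_,_=shot('top','top1'); shot('scene','sc1'); print(s); print(get_calibration('top'),get_calibration('wrist'))
E
```

```text
{'t': 0.0, 'qpos': array([-1.41209098e+00,  2.21228930e-01,  1.52760989e+00,  8.16585608e-06,
        1.39471002e+00, -1.26101190e-01]), 'dq': array([-1.92543524e-05, -8.71168786e-04,  1.06393991e-03,  1.65075074e-04,
       -1.58121789e-03, -1.23732771e-03]), 'tau': array([-2.44124152e-03, -4.96907866e+01, -3.89396095e+01, -2.33968740e-04,
        1.13129840e-02,  1.11692654e-05]), 'eef_pos': array([ 0.17550886, -0.59921873,  0.23019816]), 'tool_rot': array([-9.78027869e-04,  9.89877406e-01,  1.41921686e-01, -1.19256757e-05]), 'contact_force': array([-0.20350258, -0.07692105, -0.62162727]), 'moment': array([ 0.00589545, -0.01159566,  0.04596117]), 'grip_force': 0.0, 'gripper_width': 0.08564367102598575}
{'vfov': 55.112828582914375, 'cx': 279.35777091401894, 'cy': 203.63979745836244, 'position': array([0.50931903, 0.051868  , 1.08015053]), 'orientation': array([-0.03063035,  0.71596466, -0.69592612,  0.04629494])} {'vfov': 61.38378390695868, 'cx': 281.41851266936914, 'cy': 212.46200033293178, 'hand_eye': array([[-1.79695151e-04, -9.66082161e-01, -2.58234829e-01,
         6.56131976e-02],
       [ 9.99999893e-01, -2.83438888e-04,  3.64513658e-04,
         1.16330898e-03],
       [-4.25343935e-04, -2.58234736e-01,  9.66082108e-01,
        -1.42310447e-01],
       [ 0.00000000e+00,  0.00000000e+00,  0.00000000e+00,
         1.00000000e+00]])}
```

View pics/top1.png

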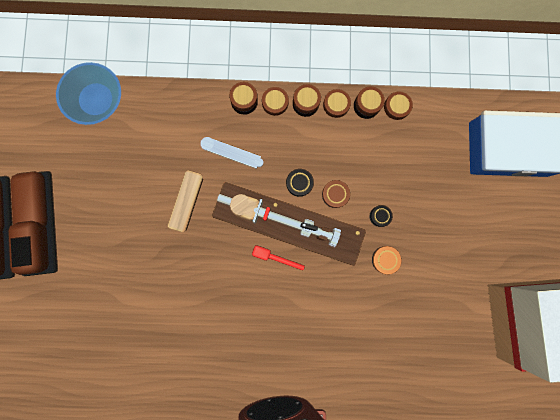

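View pics/sc1.png

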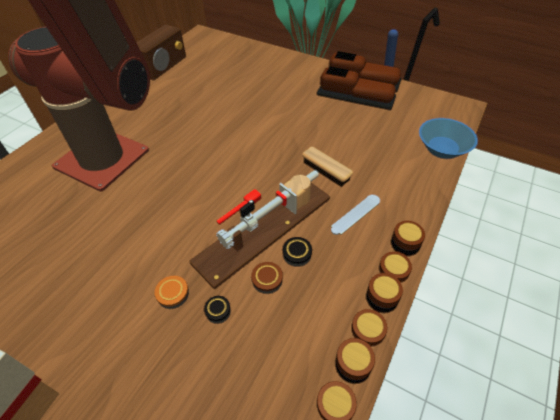

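The top view shows the rod running from the knob at (334,237) to the heel form at (245,206). The wing is near (310,226) and the red buffer near (264,213).

```bash
python3 - <<'E'
from h import *
im=cv2.imread('pics/top1.png')[175:275,205:375]
cv2.imwrite('pics/top1c.png',cv2.resize(im,None,fx=4.5,fy=4.5,interpolation=cv2.INTER_CUBIC))
for n,u,v,z in [('wing',310,226,.1385),('heel',242,206,.092),('knob',334,237,.096),('buf',265,213,.092),('c1',224,182,.018),('c2',213,216,.018),('c3',366,230,.018),('c4',355,265,.018)]: print(n,pt('top','top1',u,v,z),pt('top','top1',u,v))
E
```

```text
wing [ 0.56194277 -0.04088279  0.1385    ] [ 0.56201514 -0.04101034  0.13720496]
heel [0.60904127 0.1232728  0.092     ] [0.60955846 0.12364312 0.08687523]
knob [ 0.53908222 -0.10438916  0.096     ] [ 0.53923411 -0.1051866   0.09097748]
buf [0.59339494 0.06612998 0.092     ] [0.59346495 0.06614185 0.09117707]
c1 [0.67929208 0.1788178  0.018     ] [0.67919488 0.17874521 0.0186074 ]
c2 [0.58776927 0.20391392 0.018     ] [0.58778042 0.20393554 0.01784896]
c3 [ 0.56229486 -0.20161923  0.018     ] [ 0.56331043 -0.2064787  -0.00236193]
c4 [ 0.46973025 -0.17294849  0.018     ] [ 4.69048501e-01 -1.76819970e-01 -2.90907893e-04]
```

View pics/top1c.png

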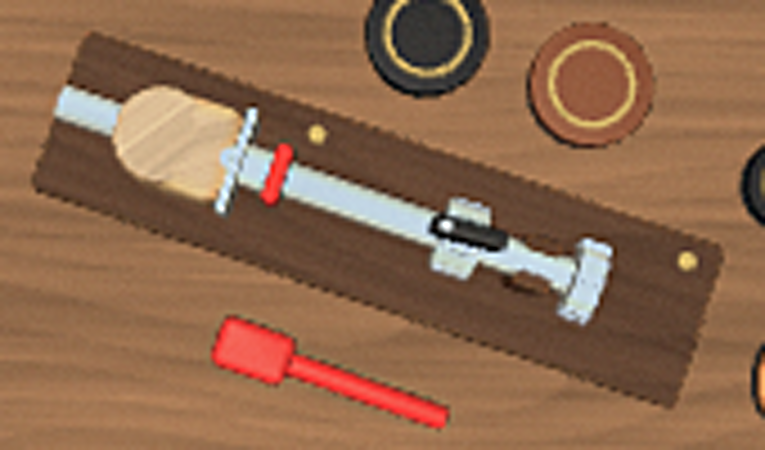

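Emit:
arm_command(commands=[[0.528,-0.429,0.03,0,0,-56.5,1],[0.528,-0.429,0.03,0,0,-56.5,1],[0.528,-0.429,0.03,0,0,-56.5,1],[0.528,-0.429,0.03,0,0,-56.5,1],[0.528,-0.429,0.03,0,0,-56.5,1],[0.528,-0.429,0.03,0,0,-56.5,1],[0.528,-0.429,0.03,0,0,-56.5,1],[0.528,-0.429,0.03,0,0,-56.5,1],[0.528,-0.429,0.03,0,0,-56.5,1],[0.528,-0.429,0.03,0,0,-56.5,1]])

```text
t: 0.93
eef_pos: [0.4124, -0.2551, 0.2127]
tool_rot: [-0.0, 0.805, 0.594, -0.0]
contact_force: [1.9, -1.1, -0.5]
gripper_width: 0.085
grip_force: 0.0
```

```bash
cat > plan.py <<'E'
import sys
from h import *
# plan.py x y z yaw -> row
x,y,z,yaw=map(float,sys.argv[1:5]); s=sensors.sense(); M=q2R(s['tool_rot'])
a=np.radians(yaw); T=np.array([[np.cos(a),np.sin(a),0],[np.sin(a),-np.cos(a),0],[0,0,-1]])
print(s['t'],s['eef_pos'],'yaw',np.degrees(np.arctan2(M[1,0],M[0,0])),'F',s['contact_force'],'w',s['gripper_width'])
print('row',(M.T@(np.array([x,y,z])-s['eef_pos'])).round(4),np.degrees(R.from_matrix(M.T@T).as_rotvec()).round(2))
E
python3 plan.py 0.5615 -0.039 0.2 72.8
```

```text
0.9333 [ 0.41242523 -0.2551032   0.21266732] yaw 72.8357706275511 F [ 1.89516937 -1.09381892 -0.52720733] w 0.08504735788896468
row [0.2505 0.0787 0.0127] [-0.01 -0.    0.04]
```

Emit:
arm_command(commands=[[0.25,0.079,0.013,0,0,0,1],[0.25,0.079,0.013,0,0,0,1],[0.25,0.079,0.013,0,0,0,1],[0.25,0.079,0.013,0,0,0,1],[0.25,0.079,0.013,0,0,0,1],[0.25,0.079,0.013,0,0,0,1],[0.25,0.079,0.013,0,0,0,1],[0.25,0.079,0.013,0,0,0,1],[0.25,0.079,0.013,0,0,0,1]])

```text
t: 1.68
eef_pos: [0.5608, -0.0413, 0.1993]
tool_rot: [-0.0, 0.804, 0.594, -0.001]
contact_force: [-0.5, -0.6, -0.3]
gripper_width: 0.0856
grip_force: 0.0
```

```bash
python3 plan.py 0.5615 -0.039 0.2 72.8; python3 -c "
from h import *
s,im,d=shot('wrist','w1'); print(s['eef_pos'])
cv2.imwrite('pics/w1b.png',cv2.resize(im[:,:,::-1],None,fx=1.4,fy=1.4))"
```

```text
1.6833 [ 0.56082067 -0.04126195  0.19926165] yaw 72.93192987666909 F [-0.5068802  -0.55319522 -0.2787846 ] w 0.08564699196762492
row [ 0.0024 -0.     -0.0007] [-0.08  0.04  0.13]
[ 0.56082067 -0.04126195  0.19926165]
```

View pics/w1b.png

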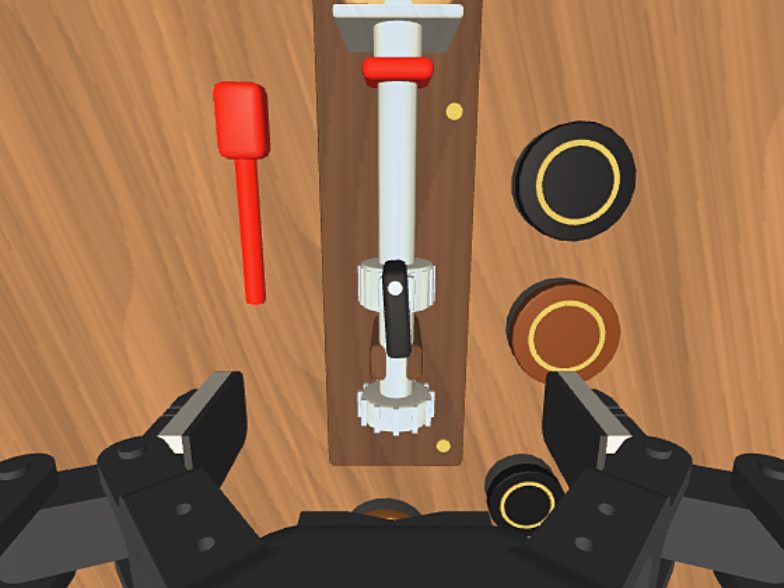

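The wing lies at (397,310) in the enlarged view, nearly along the rod. The red buffer is at (398,70). I'll use depth to find the wing's centre and direction.

```bash
python3 - <<'E'
from h import *
z=np.load('pics/w1.npz'); f,cx,cy,Rm,t=cam('wrist','w1'); d=z['d']
v,u=np.mgrid[0:420,0:560]; P=(np.stack([(u-cx)/f,(v-cy)/f,np.ones_like(d)],-1)*d[...,None])@Rm.T+t
m=(abs(u-283)<40)&(v>160)&(v<275)&(d>0)
h=P[...,2]; w=m&(h>.12); print('max',h[w].max(),w.sum())
top=w&(h>h[w].max()-.006)&(v<300); Q=P[top]
r,ang,_=None,None,None
rect=cv2.minAreaRect((Q[:,:2]*1000).astype(np.float32)); print(rect, Q.mean(0)); 
c=Q[:,:2].mean(0); e,V=np.linalg.eigh(np.cov((Q[:,:2]-c).T)); print('wing dir',np.degrees(np.arctan2(*V[::-1,1]))%180)
# collar ring / rod : crest points
hs=z['im'].astype(int)
rod=(h>.075)&(h<.09)&(v>70)&(v<180)&(abs(u-283)<25)&(d>0); Q=P[rod]; l=cv2.fitLine((Q[:,:2]*1000).astype(np.float32),cv2.DIST_L2,0,.01,.01).ravel(); print('rod',l,np.degrees(np.arctan2(l[1],l[0])),Q[:,2].max())
a=np.array(l[:2]); n=np.array([-a[1],a[0]]); print('wing lateral off',(np.array(rect[0])-l[2:])@n)
red=(hs[...,0]>180)&(hs[...,1]<70)&(abs(u-283)<40)&(v<70)&(d>0); Q=P[red]; s=Q[:,:2]@a
print('red along minus wing mm',(np.percentile(s,[1,50,99])*1000-np.array(rect[0])@a), Q[:,2].min(),Q[:,2].max())
E
```

```text
max 0.14076091218890086 1190
((563.1609497070312, -40.27256393432617), (39.577972412109375, 10.971611022949219), 76.1331787109375) [ 0.56344304 -0.03933346  0.1378062 ]
wing dir 76.1895177418709
rod [2.9940546e-01 9.5412594e-01 5.8028809e+02 1.4840389e+01] 72.5781 0.08633327432308574
wing lateral off -0.1596738884354636
red along minus wing mm [102.52080032 106.64064029 111.21236441] 0.08760293704198785 0.0939427314007549
```

```bash
python3 plan.py 0.5632 -0.0403 0.108 76.1
```

```text
1.7333 [ 0.56053233 -0.04214432  0.19940765] yaw 72.84091698847797 F [-0.75762586 -0.42061758 -0.20247412] w 0.08529825184317703
row [0.0026 0.0021 0.0914] [-0.07  0.05 -3.26]
```

Emit:
arm_command(commands=[[0.0026,0.0021,0.0,0,0,-3.3,0.2],[0.0026,0.0021,0.03,0,0,-3.3,0.0],[0.0026,0.0021,0.06,0,0,-3.3,0.0],[0.0026,0.0021,0.085,0,0,-3.3,-0.1],[0.0026,0.0021,0.0914,0,0,-3.3,-0.2],[0.0026,0.0021,0.0914,0,0,-3.3,-0.3],[0.0026,0.0021,0.0914,0,0,-3.3,-0.3],[0.0026,0.0021,0.0914,0,0,-3.3,-0.3]], newtons=40)

```text
t: 2.4
eef_pos: [0.5653, -0.0408, 0.1108]
tool_rot: [0.001, 0.788, 0.616, 0.001]
contact_force: [-0.4, 0.5, 0.0]
gripper_width: 0.0298
grip_force: 0.0
```

```bash
python3 plan.py 0.5632 -0.0403 0.108 76.1
```

```text
2.4 [ 0.56531328 -0.04076606  0.11077014] yaw 76.05985038677352 F [-0.35094149  0.4574643   0.02543648] w 0.02978822199630396
row [-0.0001 -0.0022  0.0028] [ 0.19 -0.   -0.04]
```

Emit:
arm_command(commands=[[0,-0.0022,0.001,0,0,0,-0.4],[0,-0.0022,0.001,0,0,0,-0.7],[0,-0.0022,0.001,0,0,0,-1],[0,-0.0022,0.001,0,0,0,-1],[0,-0.0022,0.001,0,0,0,-1],[0,-0.0022,0.001,0,0,0,-1]], newtons=40)

```text
t: 2.9
eef_pos: [0.5624, -0.0393, 0.109]
tool_rot: [0.001, 0.787, 0.617, 0.0]
contact_force: [-2.0, -0.0, 7.0]
gripper_width: 0.0102
grip_force: 42.4
```

```bash
python3 plan.py 0.5632 -0.0403 0.108 76.1; python3 -c "
from h import *
print(sensors.sense())"
```

```text
2.9 [ 0.56244849 -0.03933907  0.10901681] yaw 76.13901908159227 F [-2.01581948 -0.03966168  7.01380079] w 0.01017139097887587
row [-0.0008  0.001   0.001 ] [0.08 0.01 0.04]
{'t': 2.9, 'qpos': array([-2.09513233e-01,  1.94618243e-01,  1.79792715e+00, -3.23978610e-04,
        1.14762878e+00,  3.25391760e-02]), 'dq': array([-0.00022981,  0.00052279, -0.00020984,  0.00036166,  0.00077027,
       -0.00122536]), 'tau': array([ 1.89720369e-01, -4.14755487e+01, -3.35285103e+01,  2.23257705e-01,
       -8.98353048e-01,  6.81129080e-03]), 'eef_pos': array([ 0.56244849, -0.03933907,  0.10901681]), 'tool_rot': array([6.38696751e-04, 7.87263010e-01, 6.16616922e-01, 3.41929219e-04]), 'contact_force': array([-2.01581948, -0.03966168,  7.01380079]), 'moment': array([-0.01021691,  0.49605375, -0.01130997]), 'grip_force': 42.36647129058838, 'gripper_width': 0.01017139097887587}
```

Emit:
arm_command(commands=[[0,0,0,0,0,-6,-1],[0,0,0,0,0,-12,-1],[0,0,0,0,0,-18,-1],[0,0,0,0,0,-24,-1],[0,0,0,0,0,-30,-1],[0,0,0,0,0,-36,-1],[0,0,0,0,0,-36,-1]])

```text
t: 3.48
eef_pos: [0.5624, -0.0393, 0.109]
tool_rot: [0.001, 0.556, 0.831, 0.0]
contact_force: [-2.8, -0.2, 7.1]
gripper_width: 0.0104
grip_force: 42.3
```

```bash
python3 plan.py 0.5632 -0.0403 0.109 146
```

```text
3.4833 [ 0.56242456 -0.03934461  0.10896566] yaw 112.44685716299902 F [-2.81606015 -0.24212967  7.10957804] w 0.010419293642755567
row [-0.0012  0.0004 -0.    ] [  0.04   0.07 -33.55]
```

Emit:
arm_command(commands=[[0,0,0,0,0,-6,-1],[0,0,0,0,0,-12,-1],[0,0,0,0,0,-18,-1],[0,0,0,0,0,-24,-1],[0,0,0,0,0,-30,-1],[0,0,0,0,0,-35,-1],[0,0,0,0,0,-35,-1]])

```text
t: 4.07
eef_pos: [0.5624, -0.0393, 0.109]
tool_rot: [0.001, 0.281, 0.96, -0.0]
contact_force: [-2.8, -0.4, 6.8]
gripper_width: 0.0103
grip_force: 42.4
```

```bash
cat > st.py <<'E'
from h import *
s=sensors.sense(); M=q2R(s['tool_rot']); a=np.radians(72.7); r=np.array([np.cos(a),np.sin(a),0]); l=np.array([-r[1],r[0],0]); d=s['eef_pos']-np.array([.5632,-.0403,0])
print('t',round(s['t'],2),'along',(d@r*1000).round(2),'lat',(d@l*1000).round(2),'z',s['eef_pos'][2].round(4),'yaw',np.degrees(np.arctan2(M[1,0],M[0,0])).round(1),'F along/lat/z',(s['contact_force']@r).round(2),(s['contact_force']@l).round(2),s['contact_force'][2].round(1),'mz',s['moment'][2].round(3),'w',s['gripper_width'].round(4))
print('rod dir in tool per 10mm',(M.T@r*10).round(2))
E
python3 st.py
```

```text
Traceback (most recent call last):
  File "st.py", line 3, in <module>
    print('t',round(s['t'],2),'along',(d@r*1000).round(2),'lat',(d@l*1000).round(2),'z',s['eef_pos'][2].round(4),'yaw',np.degrees(np.arctan2(M[1,0],M[0,0])).round(1),'F along/lat/z',(s['contact_force']@r).round(2),(s['contact_force']@l).round(2),s['contact_force'][2].round(1),'mz',s['moment'][2].round(3),'w',s['gripper_width'].round(4))
                                                                                                                                                                                                                                                                                                                      ^^^^^^^^^^^^^^^^^^^^^^^^
AttributeError: 'float' object has no attribute 'round'
```

```bash
sed -i "s/s\['gripper_width'\].round(4)/round(s['gripper_width'],4)/" st.py; python3 st.py
```

```text
t 4.07 along 0.71 lat 1.04 z 0.109 yaw 147.4 F along/lat/z -1.22 2.59 6.8 mz 0.136 w 0.0103
rod dir in tool per 10mm [ 2.64  9.65 -0.  ]
```

Emit:
arm_command(commands=[[0.0005,0.002,0,0,0,0,-1],[0.0011,0.004,0,0,0,0,-1],[0.0016,0.006,0,0,0,0,-1],[0.0021,0.0077,0,0,0,0,-1],[0.0026,0.0096,0,0,0,0,-1]])

```text
t: 4.48
eef_pos: [0.5649, -0.0316, 0.109]
tool_rot: [0.0, 0.283, 0.959, -0.002]
contact_force: [-6.0, -6.1, 8.0]
gripper_width: 0.0106
grip_force: 42.6
```

```bash
python3 st.py
```

```text
t 4.48 along 8.76 lat 0.98 z 0.109 yaw 147.2 F along/lat/z -7.58 3.96 8.0 mz 0.169 w 0.0106
rod dir in tool per 10mm [ 2.68  9.63 -0.04]
```

Emit:
arm_command(commands=[[0.002,0.0072,0,0,0,0,-1],[0.005,0.018,0,0,0,0,-1],[0.008,0.029,0,0,0,0,-1],[0.011,0.04,0,0,0,0,-1],[0.014,0.0508,0,0,0,0,-1],[0.0165,0.0599,0,0,0,0,-1],[0.018,0.0653,0,0,0,0,-1],[0.018,0.0653,0,0,0,0,-1]])

```text
t: 5.15
eef_pos: [0.5855, 0.0346, 0.109]
tool_rot: [0.0, 0.282, 0.959, -0.001]
contact_force: [-3.9, -1.8, 8.7]
gripper_width: 0.01
grip_force: 42.6
```

```bash
python3 st.py
```

```text
t 5.15 along 78.13 lat 1.0 z 0.109 yaw 147.2 F along/lat/z -2.9 3.18 8.7 mz 0.084 w 0.01
rod dir in tool per 10mm [ 2.67  9.64 -0.02]
```

Emit:
arm_command(commands=[[0.0002,0.0008,0,0,0,0,-1],[0.0004,0.0015,0,0,0,0,-1],[0.0006,0.0023,0,0,0,0,-1],[0.0009,0.0031,0,0,0,0,-1],[0.0011,0.0039,0,0,0,0,-1],[0.0013,0.0046,0,0,0,0,-1],[0.0015,0.0054,0,0,0,0,-1],[0.0017,0.0062,0,0,0,0,-1],[0.0019,0.0069,0,0,0,0,-1],[0.0021,0.0077,0,0,0,0,-1]])

```text
t: 5.98
eef_pos: [0.5874, 0.0407, 0.1089]
tool_rot: [0.0, 0.283, 0.959, -0.002]
contact_force: [-6.7, -6.2, 9.5]
gripper_width: 0.0103
grip_force: 42.6
```

```bash
python3 st.py
```

```text
t 5.98 along 84.54 lat 1.01 z 0.1089 yaw 147.1 F along/lat/z -7.94 4.58 9.5 mz 0.107 w 0.0103
rod dir in tool per 10mm [ 2.68  9.63 -0.03]
```

Emit:
arm_command(commands=[[0.0001,0.0005,0,0,0,0,-1],[0.0003,0.001,0,0,0,0,-1],[0.0004,0.0014,0,0,0,0,-1],[0.0005,0.0019,0,0,0,0,-1],[0.0007,0.0024,0,0,0,0,-1],[0.0008,0.0029,0,0,0,0,-1]])

```text
t: 6.48
eef_pos: [0.5883, 0.0436, 0.109]
tool_rot: [0.0, 0.283, 0.959, -0.002]
contact_force: [-4.7, -5.7, 8.9]
gripper_width: 0.0105
grip_force: 42.6
```

```bash
python3 st.py
```

```text
t 6.48 along 87.57 lat 0.98 z 0.109 yaw 147.1 F along/lat/z -6.84 2.75 8.9 mz 0.195 w 0.0105
rod dir in tool per 10mm [ 2.68  9.63 -0.03]
```

Emit:
arm_command(commands=[[0.0001,0.0005,0,0,0,0,-1],[0.0003,0.001,0,0,0,0,-1],[0.0004,0.0014,0,0,0,0,-1],[0.0005,0.0019,0,0,0,0,-1]])

```text
t: 6.82
eef_pos: [0.5889, 0.0455, 0.109]
tool_rot: [0.0, 0.283, 0.959, -0.002]
contact_force: [-6.0, -5.9, 9.7]
gripper_width: 0.01
grip_force: 42.7
```

```bash
python3 st.py
```

```text
t 6.82 along 89.52 lat 0.97 z 0.109 yaw 147.2 F along/lat/z -7.43 3.93 9.7 mz 0.133 w 0.01
rod dir in tool per 10mm [ 2.68  9.63 -0.03]
```

Emit:
arm_command(commands=[[0.0001,0.0005,0,0,0,0,-1],[0.0003,0.001,0,0,0,0,-1]])

```text
t: 6.98
eef_pos: [0.5892, 0.0465, 0.109]
tool_rot: [0.0, 0.283, 0.959, -0.002]
contact_force: [-5.7, -7.1, 9.1]
gripper_width: 0.0103
grip_force: 42.6
```

```bash
python3 st.py
```

```text
t 6.98 along 90.58 lat 1.0 z 0.109 yaw 147.1 F along/lat/z -8.48 3.3 9.1 mz 0.124 w 0.0103
rod dir in tool per 10mm [ 2.68  9.63 -0.03]
```

Emit:
arm_command(commands=[[0.0001,0.0005,0,0,0,0,-1]])

```text
t: 7.07
eef_pos: [0.5894, 0.047, 0.109]
tool_rot: [0.0, 0.283, 0.959, -0.002]
contact_force: [-6.5, -6.6, 9.5]
gripper_width: 0.0104
grip_force: 42.7
```

```bash
python3 st.py
```

```text
t 7.07 along 91.11 lat 0.97 z 0.109 yaw 147.2 F along/lat/z -8.19 4.25 9.5 mz 0.1 w 0.0104
rod dir in tool per 10mm [ 2.68  9.63 -0.03]
```

Emit:
arm_command(commands=[[0.0001,0.0005,0,0,0,0,-1],[0.0003,0.001,0,0,0,0,-1]])

```text
t: 7.23
eef_pos: [0.5895, 0.0475, 0.109]
tool_rot: [-0.0, 0.283, 0.959, -0.002]
contact_force: [-7.0, -9.2, 9.6]
gripper_width: 0.0103
grip_force: 42.7
```

```bash
python3 st.py
```

```text
t 7.23 along 91.7 lat 0.98 z 0.109 yaw 147.2 F along/lat/z -10.9 3.92 9.6 mz 0.082 w 0.0103
rod dir in tool per 10mm [ 2.68  9.63 -0.04]
```

Emit:
arm_command(commands=[[0.0001,0.0004,0,0,0,0,-1],[0.0002,0.0006,0,0,0,0,-1],[0.0002,0.0006,0,0,0,0,-1]])

```text
t: 7.48
eef_pos: [0.5896, 0.0477, 0.109]
tool_rot: [-0.0, 0.283, 0.959, -0.002]
contact_force: [-6.9, -9.4, 10.2]
gripper_width: 0.0105
grip_force: 42.7
```

```bash
python3 st.py
```

```text
t 7.48 along 91.88 lat 0.99 z 0.109 yaw 147.1 F along/lat/z -10.98 3.77 10.2 mz 0.134 w 0.0105
rod dir in tool per 10mm [ 2.68  9.63 -0.05]
```

Emit:
arm_command(commands=[[0.0001,0.0005,0,0,0,0,-1],[0.0002,0.0008,0,0,0,0,-1]])

```text
t: 7.65
eef_pos: [0.5897, 0.0481, 0.109]
tool_rot: [-0.0, 0.283, 0.959, -0.003]
contact_force: [-7.7, -11.4, 9.5]
gripper_width: 0.0103
grip_force: 42.8
```

```bash
python3 st.py
```

```text
t 7.65 along 92.26 lat 0.98 z 0.109 yaw 147.2 F along/lat/z -13.16 4.0 9.5 mz 0.149 w 0.0103
rod dir in tool per 10mm [ 2.68  9.63 -0.06]
```

Emit:
arm_command(commands=[[-0.0002,-0.0008,0,0,0,0,-1],[-0.0002,-0.0008,0,0,0,0,-1]])

```text
t: 7.82
eef_pos: [0.5896, 0.048, 0.109]
tool_rot: [-0.0, 0.283, 0.959, -0.002]
contact_force: [-7.2, -8.3, 9.1]
gripper_width: 0.0102
grip_force: 42.7
```

```bash
python3 st.py
```

```text
t 7.82 along 92.13 lat 1.0 z 0.109 yaw 147.1 F along/lat/z -10.1 4.39 9.1 mz 0.139 w 0.0102
rod dir in tool per 10mm [ 2.68  9.63 -0.04]
```

Emit:
arm_command(commands=[[-0.0001,-0.0004,0,0,0,4,-1],[-0.0001,-0.0004,0,0,0,10,-1],[-0.0001,-0.0004,0,0,0,16,-1],[-0.0001,-0.0004,0,0,0,22,-1],[-0.0001,-0.0004,0,0,0,28,-1],[-0.0001,-0.0004,0,0,0,34,-1],[-0.0001,-0.0004,0,0,0,38,-1],[-0.0001,-0.0004,0,0,0,38,-1]])

```text
t: 8.48
eef_pos: [0.5896, 0.0479, 0.109]
tool_rot: [0.001, 0.581, 0.814, -0.002]
contact_force: [-5.8, -7.9, 9.4]
gripper_width: 0.0105
grip_force: 42.7
```

```bash
python3 st.py
```

```text
t 8.48 along 92.07 lat 0.99 z 0.109 yaw 108.9 F along/lat/z -9.25 3.15 9.4 mz -0.147 w 0.0105
rod dir in tool per 10mm [ 8.07  5.91 -0.04]
```

Position held. Finish to yaw ≈73.

Emit:
arm_command(commands=[[0,0,0,0,0,6,-1],[0,0,0,0,0,12,-1],[0,0,0,0,0,18,-1],[0,0,0,0,0,24,-1],[0,0,0,0,0,30,-1],[0,0,0,0,0,36,-1],[0,0,0,0,0,36,-1],[0,0,0,0,0,36,-1]])

```text
t: 9.15
eef_pos: [0.5897, 0.0479, 0.109]
tool_rot: [0.001, 0.803, 0.595, -0.001]
contact_force: [-6.9, -7.4, 9.9]
gripper_width: 0.0103
grip_force: 42.7
```

```bash
python3 st.py
```

```text
t 9.15 along 92.06 lat 0.97 z 0.109 yaw 73.1 F along/lat/z -9.1 4.44 9.9 mz -0.2 w 0.0103
rod dir in tool per 10mm [10.    0.07 -0.04]
```

Emit:
arm_command(commands=[[0,0,0,0,0,0,-0.3],[0,0,0,0,0,0,-0.2],[0,0,0,0,0,0,0],[0,0,0,0,0,0,0.1],[0,0,-0.02,0,0,0,0.2],[0,0,-0.05,0,0,0,0.4],[0,0,-0.09,0,0,0,1],[0,0,-0.09,0,0,0,1],[0,0,-0.09,0,0,0,1],[0,0,-0.09,0,0,0,1]])

```text
t: 9.98
eef_pos: [0.5899, 0.0501, 0.1974]
tool_rot: [0.0, 0.803, 0.596, 0.0]
contact_force: [0.2, -0.2, -0.7]
gripper_width: 0.0853
grip_force: 0.0
```

```bash
python3 st.py; python3 - <<'E'
from h import *
s,im,d=shot('wrist','w2'); cv2.imwrite('pics/w2b.png',cv2.resize(im[:,:,::-1],None,fx=1.4,fy=1.4))
f,cx,cy,Rm,t=cam('wrist','w2')
v,u=np.mgrid[0:420,0:560]; P=(np.stack([(u-cx)/f,(v-cy)/f,np.ones_like(d)],-1)*d[...,None])@Rm.T+t
h=P[...,2]; w=(abs(u-283)<40)&(v>160)&(v<275)&(d>0)&(h>.12)
top=w&(h>h[w].max()-.006); Q=P[top]
print(cv2.minAreaRect((Q[:,:2]*1000).astype(np.float32)))
c=Q[:,:2].mean(0); e,V=np.linalg.eigh(np.cov((Q[:,:2]-c).T)); print('wing dir',np.degrees(np.arctan2(*V[::-1,1]))%180)
E
```

```text
t 9.98 along 94.27 lat 1.41 z 0.1974 yaw 73.1 F along/lat/z -0.11 -0.25 -0.7 mz 0.003 w 0.0853
rod dir in tool per 10mm [10.    0.08  0.  ]
((590.3875732421875, 47.188194274902344), (38.83979034423828, 10.819206237792969), 72.76245880126953)
wing dir 72.5773948311045
```

View pics/w2b.png

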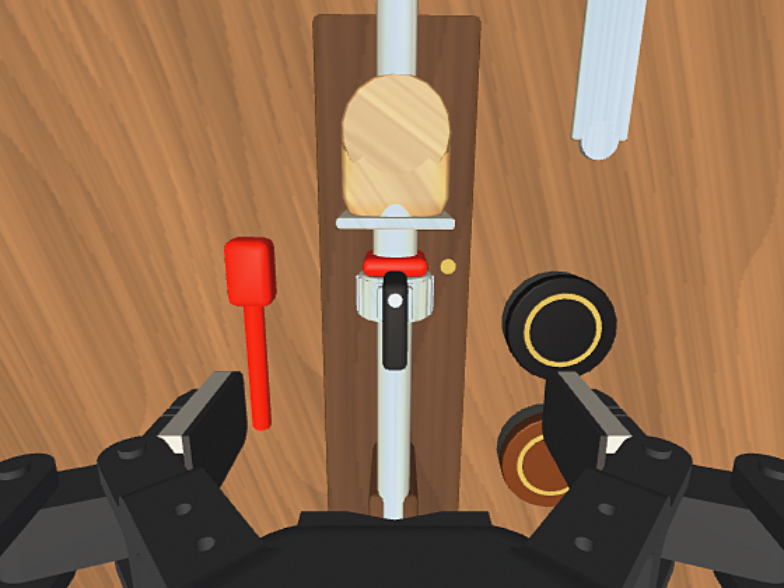

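The collar now sits against the red buffer (397,265), and the wing (395,320) lies along the rod, at screw ≈ 0. The bystanders that can be seen look untouched and the gripper is clear, so I'm handing it in.

```bash
python3 -c "
from cell import arm
print(arm.sign_off())"
```

```text
the job is handed in; nothing more can be done
None
```

The job is handed in: I loosened the wing screw to about 1.3 rad, slid the collar about 91 mm until it pressed the buffer with roughly 5.5–6 N (estimated from the wrist force and the travel after contact), turned the screw back to about 0 rad (fully tight), and backed the gripper clear.

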